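Fit the keyed spindle to the turntable drive's pulley

ROBOT

A 6-joint arm with a two-finger parallel gripper is mounted at the origin on the work surface. World frame = base frame: x ahead of the robot, y to its left, z up, the work surface at z = 0. Lengths are in m, angles in rad, forces in N, time in s.
With the tool pointing down it reaches from about 0.4 to 0.825 m from the base axis. Payload 7 kg.
Tool frame: the origin (TCP) lies midway between the tips of the shut fingers; the grasp point (between the pads) lies 19 mm behind it; z points along the fingers, y is the line along which they close (so a half turn about z gives the same grasp; the last joint's range is limited). The gripper opens to 88 mm and grips with 3 to 60 N. Pads are 19 mm wide; open, the fingers measure 130 mm over their backs; the gripper's body (78 mm by 193 mm) begins 47 mm behind the grasp point.
Start: joints at [1.436, 0.359, 0.012, 0, -1.224, -0.288], TCP at [0.277, 0.616, 0.227] pointing down, gripper open.
Joint ranges: [-3.07, 3.07], [-1.43, 2.12], [-1.02, 1.25], [-3.03, 1.67], [-3.05, -0], [-3.03, 3.03]. Speed limits (rad/s): [2.39, 2.39, 3.01, 3.14, 3.14, 3.14].

INTERFACE

Orientations are given as [roll, pitch, yaw] about the fixed x, y, z axes, in that order (R = Rz(yaw) Ry(pitch) Rx(roll)).
In Python, from station import telemetry, eyes, ticket, recognise, trace gives the robot as it stands. The module is installed in compiled form; this text tells all that it offers.
- The arm moves only by the tool servo_tool, never from a script. Its argument "series" is a list that holds one entry, the list of rows, each a list of 4 numbers: the shift along the tool's x, y, z in mm, then the turn about the tool's z in rad. In form: [[[x, y, z, roll], ...]]. A call has exactly 10 rows; each row shifts and turns the commanded pose from where the row before left it, along the tool's axes as they then stand; what a row does not reach is not made up. A row lasts 1/12 s, in which the tool goes at most 41.7 mm and 7.16 degrees, less where a joint would pass 70% of its speed; a pose out of reach is approached as far as the arm can. A call is refused whole if a number of a shift passes 41.7 or a number of a turn 0.125, either way. A call with a gripper value outside its range is refused whole. "claw" is the gripper's target within -1 to 1 (shut at 1, half-way at 0, fully open at -1), set as the call begins (left out, the last holds). The fingers move at their own pace and stop on an object; "grip_force" is the grip in N (left out, the last holds). Time passes only in rows, so rows that do not move let the fingers close, or fill a call up. It gives the time, the measured TCP pose, the force, the opening and the grip force at its end, in the units of the state.
- telemetry.get_state(): the state, without advancing time (a new reading comes with each control period).
- eyes.grab_frame(name): name is "scene" or "top" or "wrist"; returns the picture (420x560x3 uint8, red, green, blue); there is no depth.
- eyes.calibration(name): a dict with "mtx" (3x3 intrinsics, pixels), "k1" (the pictures are not rectified: a ray, as slopes to the right and down, at radius r is drawn at 1 + k1 r^2 times it, then the intrinsics apply), "rvec" (rotation vector, rad) and "tvec" (3), from world to camera coordinates, as OpenCV has them. Camera axes: x right, y down, z forward; pixel columns grow to the right and rows downward; lengths in m; the calibration is good to about 2 mm. A picture is of the moment at which its call begins: read the wrist's pose just before it. calibration takes no time and is no camera call; for the wrist camera it gives the pose at the moment of the call.
- ticket.job_done(): hands the job in; it is judged then, once.
Trained networks look in the newest picture that a camera, given by its name, has taken for a name from the list of things; names that differ only in an ending like _2 or _b are one class to them, and where a whole thing is asked for, a point or a joint stands for the part that bears it (a point fixed in the world has none). Each returns a list of dicts, best first, with "conf" (0 to 1); they miss things now and then, are a little off and sometimes report something else, mostly with a low value. They report only what shows in the picture. A call takes as long as a camera call.
- recognise(camera, name): "position" ([x, y, z] in m, in world coordinates, good to about 4 mm: the middle of the surface that is visible of it).
- trace(camera, name): "mask" (420x560 bool, what is visible of it).
The state is a dict: "t": time; "q": joint angles; "qd": joint speeds; "joint_efforts": joint torques, N m; "eef_pos": TCP position; "ee_rot": TCP orientation; "force": force on the tool from outside, world axes, zero at the start; "moment": the same for the moment, N m; "width": finger opening in m; "gripper_force": force on a finger pad.
Only numpy, scipy, OpenCV 4.12 (cv2) and the standard library are available. Lean on these libraries where they do the work, as an engineer would, in place of code of your own. Each camera call takes 0.05 s, during which the arm holds its last target. There are 200 camera calls.

TASK

Sweep the loose brass offcuts off the top face of the big toothed pulley with the scraper block, then set the block back down on the bench. Take the flanged spindle from its holder, enter its nose in the pulley's bore, turn it until the key slips into the keyway and push it fully home, with its flange flush on the clean pulley face. Finish holding: keep the spindle gripped and pressed firmly down on the pulley, ready for a colleague to drive the flange screws, and leave the other things on the bench where they are.

Things in the scene. Friction and masses are not known exactly. Their poses are not given: they have to be found in the camera images.
- drive: Drive unit of an inspection turntable, fixed to the bench: aluminium plate 240 x 150 x 10 mm on four pillars, its top 66 mm above the bench. Origin on the bench under the big pulley's axis; the plate reaches from 85 mm behind it (-x) to 155 mm ahead (+x), 75 mm to either side (y). A motor hangs below, 112 mm along +x; its small pulley (28 mm across) rises to 106 mm above the bench.
- pulley: The big toothed metal pulley, 98 mm across, 24 mm thick, axis upright, on the drive unit; locked, it does not turn. Origin at the centre of its flat level top face, 108 mm above the bench; z up; +x points to the keyway. In the centre a plain bore of 15.2 mm diameter, free for 40 mm below the face.
- pulley_keyway (a point): Middle of the keyway's mouth in the pulley's top face, 10 mm from the axis, axes as the pulley's. The keyway is a slot beside the bore, 7.2 mm wide, reaching 12.5 mm from the axis, through the whole thickness.
- spindle: Aluminium spindle, about 0.16 kg, standing upright and loose in the holder's hole, its flange on the holder's top. Origin on its axis at the flange's underside; z up; +x points to the key. Fully home in the pulley its origin is at the pulley's origin and the +x axes agree (0.6 mm play all round).
- spindle_flange: The spindle's flange, one piece with it: a disc 48 mm across, 8 mm thick, same origin and axes as the spindle; its underside seats on the pulley's face. On its top a dark upright pin, 6 mm thick and 6 mm high, 19.5 mm from the axis, right above the key (+x).
- spindle_grip (a point): Point on the spindle's axis 39 mm above its origin, in the smooth round neck of 28 mm diameter that rises from 8 to 58 mm above the origin: the place to grip from above. Axes as the spindle's.
- spindle_nose (a point): Tip of the spindle, 36 mm below its origin, axes as the spindle's. The shaft is 14 mm thick, tapering to 9 mm over the last 4 mm; its lowest 12 mm are plain (the nose), above that a steel key 6 mm wide, 22 mm long stands out to 11 mm from the axis. While the key is not over the keyway it rests on the pulley's face, the spindle's origin then 24 mm above the face.
- holder: White plastic block 100 x 80 x 48 mm, fixed to the bench, with one round hole of 31 mm diameter, 42 mm deep, in the middle of its top, in which the spindle stands. Origin at the centre of its underside.
- scraper: Scraper block standing upright on the bench: a white plastic foot 100 x 24 x 20 mm under a wooden grip 92 x 20 x 40 mm, together 60 mm high, 0.12 kg. Origin at the centre of its underside, z up, x along its 100 mm length; grip it across its 20 mm thickness (y).
- offcut1: Brass offcut 22 x 18 x 6 mm lying on the pulley's top face. Origin at the centre of its underside.
- offcut2: Brass offcut 20 x 20 x 5 mm lying on the pulley's top face. Origin at the centre of its underside.
- offcut3: Brass offcut 24 x 18 x 5 mm lying on the pulley's top face. Origin at the centre of its underside.
- hexdriver: Screwdriver 170 mm long lying on the bench, not part of the job. Origin at the middle of its underside.
- grease_jar: Small closed jar, 52 mm across and 50 mm high, standing on the bench, not part of the job. Origin at the centre of its underside.
- screw_tray: Black open tray 110 x 80 x 22 mm with screws, not part of the job. Origin at the centre of its underside.

How it is judged:
By the outcome, as a careful person would: the job done as asked, in the order asked, and still so for the second after the job is handed in, while the arm keeps its last pose, push and grip.
It also fails if it takes over 72 s, if anything falls off the work surface, if the arm or the gripper's body presses on something with over 40 N, if the wrist force passes 120 N, or if a joint passes its speed limit or range.

## Working session

There is one attempt and no reset: what is moved stays moved. The work goes in short steps, Python scripts to look and compute and a tool call to move; the robot and the scene stay as the last step left them, time stands still between calls to the robot, and variables do not carry over. Pictures are saved under pics/ and viewed, at most 13 in all, crops included, and the job is handed in when it is done.

Besides the shell and the picture viewer there is one more tool, called by a JSON object that holds its "method" and its "body", one argument or row to a line. servo_tool: Moves the arm, as the interface text tells. Its arguments: {"type":"object","properties":{"series":{"type":"array"},"claw":{"type":"number"},"grip_force":{"type":"number"}},"required":["series"]}

```bash
mkdir -p pics; cat > h.py <<'E'
import numpy as np, cv2
from station import telemetry, eyes, ticket, recognise, trace
from scipy.spatial.transform import Rotation as R
def save(cam,fn,scale=1):
    im=eyes.grab_frame(cam); cv2.imwrite('pics/'+fn,cv2.resize(im[:,:,::-1],None,fx=scale,fy=scale)); return im
def ray(cal,uv):
    K=np.array(cal['mtx']);k=cal['k1'];uv=np.atleast_2d(uv).astype(float)
    d=np.c_[(uv[:,0]-K[0,2])/K[0,0],(uv[:,1]-K[1,2])/K[1,1]]
    p=d.copy()
    for _ in range(20): p=d/(1+k*(p**2).sum(1,keepdims=True))
    Rm=cv2.Rodrigues(np.array(cal['rvec'],float))[0]; t=np.array(cal['tvec'],float).ravel()
    return -Rm.T@t, np.c_[p,np.ones(len(p))]@Rm
def plane(cal,uv,z):
    c,d=ray(cal,uv); return c+d*((z-c[2])/d[:,2])[:,None]
def st():
    s=telemetry.get_state(); print({k:np.round(s[k],4).tolist() for k in ('t','q','eef_pos','ee_rot','force','moment','width','gripper_force')}); return s
E
python3 - <<'E'
from h import *
s=st()
a=save('scene','s0.png'); b=save('top','t0.png')
for n in ['drive','pulley','pulley_keyway','spindle','spindle_flange','spindle_grip','holder','scraper','offcut1','offcut2','offcut3','hexdriver','grease_jar','screw_tray']:
    for c in ['top','scene']:
        print(n,c,[(round(r['conf'],2),np.round(r['position'],3).tolist()) for r in recognise(c,n)[:2]])
cv2.imwrite('pics/st.png',np.vstack([cv2.resize(x[:,:,::-1],(400,300)) for x in (a,b)]))
E
```

```text
{'t': 0.0, 'q': [1.4361, 0.3594, 0.011, -0.0004, -1.2241, -0.2881], 'eef_pos': [0.2768, 0.6151, 0.2256], 'ee_rot': [3.1399, -0.0002, -0.4229], 'force': [-0.0854, 0.0054, -0.3618], 'moment': [-0.0338, -0.0215, -0.0054], 'width': 0.0877, 'gripper_force': 0.0}
drive top [(0.63, [0.61, -0.014, 0.07])]
drive scene [(0.65, [0.634, 0.012, 0.063])]
pulley top [(0.88, [0.548, -0.019, 0.107])]
pulley scene [(0.86, [0.563, -0.01, 0.112])]
pulley_keyway top [(0.62, [0.551, -0.014, 0.112])]
pulley_keyway scene [(0.79, [0.557, -0.012, 0.111])]
spindle top [(0.95, [0.488, 0.277, 0.063])]
spindle scene [(0.75, [0.506, -0.305, 0.037]), (0.6, [0.496, 0.284, 0.067])]
spindle_flange top [(0.63, [0.484, 0.274, 0.058])]
spindle_flange scene [(0.49, [0.5, 0.291, 0.056])]
spindle_grip top [(0.97, [0.486, 0.278, 0.062]), (0.37, [0.485, 0.268, 0.05])]
spindle_grip scene [(0.46, [0.5, 0.289, 0.056])]
holder top [(0.61, [0.483, 0.266, 0.05])]
holder scene [(0.73, [0.514, 0.297, 0.046])]
scraper top [(0.85, [0.494, -0.312, 0.051])]
scraper scene [(0.83, [0.506, -0.306, 0.037])]
offcut1 top [(0.68, [0.528, -0.038, 0.11]), (0.5, [0.578, -0.034, 0.117])]
offcut1 scene [(0.57, [0.575, -0.032, 0.11]), (0.56, [0.525, -0.034, 0.117])]
offcut2 top [(0.68, [0.528, -0.038, 0.11]), (0.5, [0.578, -0.034, 0.117])]
offcut2 scene [(0.57, [0.575, -0.032, 0.11]), (0.56, [0.525, -0.034, 0.117])]
offcut3 top [(0.68, [0.528, -0.038, 0.11]), (0.5, [0.578, -0.034, 0.117])]
offcut3 scene [(0.57, [0.575, -0.032, 0.11]), (0.56, [0.525, -0.034, 0.117])]
hexdriver top [(0.9, [0.703, 0.283, 0.017]), (0.56, [0.683, -0.261, -0.003])]
hexdriver scene [(0.96, [0.718, 0.294, 0.022])]
grease_jar top [(0.73, [0.727, 0.234, 0.046])]
grease_jar scene [(0.59, [0.746, 0.248, 0.048])]
screw_tray top [(0.9, [0.685, -0.261, 0.001])]
screw_tray scene [(0.76, [0.686, -0.261, 0.005])]
```

View pics/t0.png

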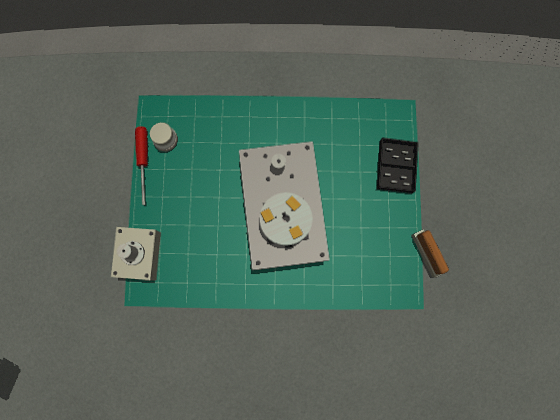

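View pics/s0.png

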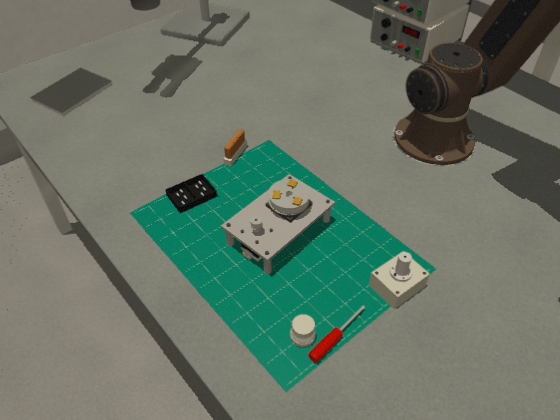

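Top view: pulley (285,218) with offcuts at (293,203), (267,215) and (296,232); spindle in holder at (131,252); scraper at (431,252). The scene view agrees.

```bash
cat >> h.py <<'E'
def plan(p,yaw,n,p0=None,yaw0=None):
    """constant row (mm,rad) repeated n times reaching p,yaw (tool pointing down)"""
    s=telemetry.get_state()
    if p0 is None: p0=np.array(s['eef_pos'])
    if yaw0 is None: yaw0=s['ee_rot'][2]
    d=(np.array(p)-p0)*1e3; th=(yaw0-yaw)/n
    M=np.zeros((2,2))
    for k in range(n):
        a=yaw0-k*th; M+=np.array([[np.cos(a),np.sin(a)],[np.sin(a),-np.cos(a)]])
    xy=np.linalg.solve(M,d[:2]); row=np.r_[xy,-d[2]/n,th]; print(n,'rows of',np.round(row,3).tolist()); return row
def box(m): 
    r=cv2.minAreaRect(cv2.findNonZero(m.astype(np.uint8))); return r,cv2.boxPoints(r)
E
python3 - <<'E'
from h import *
c=eyes.calibration('top'); eyes.grab_frame('top')
cor=plane(c,[(240,150),(313,142),(328,262),(252,270)],.066)
print('plate',np.round(cor,4).tolist())
print('small',plane(c,[(279,162)],.106), 'big',plane(c,[(285,218)],.108))
for n,z in [('pulley',.108),('scraper',.06),('spindle',.1)]:
    for r in trace('top',n)[:1]:
        m=r['mask']; b,p=box(m); print(n,r['conf'],m.sum(),np.round(b[0]),np.round(p).tolist(), np.round(plane(c,p,z),4).tolist(), plane(c,[b[0]],z))
print(c['tvec'], ray(c,[(280,210)])[0])
plan((.49,-.31,.2),-.4229+.0,30)
E
```

```text
plate [[0.6947, 0.073, 0.066], [0.7137, -0.0734, 0.066], [0.4736, -0.1022, 0.066], [0.4568, 0.0437, 0.066]]
small [[ 0.65982146 -0.00523747  0.106     ]] big [[ 0.55204065 -0.01767302  0.108     ]]
pulley 0.83 1919 [287. 218.] [[255.0, 239.0], [267.0, 187.0], [318.0, 198.0], [307.0, 250.0]] [[0.5128, 0.0369, 0.108], [0.6107, 0.0172, 0.108], [0.5902, -0.0797, 0.108], [0.4928, -0.0582, 0.108]] [[ 0.55115498 -0.02088093  0.108     ]]
scraper 0.96 892 [430. 252.] [[411.0, 235.0], [428.0, 226.0], [449.0, 270.0], [433.0, 278.0]] [[0.5289, -0.2685, 0.06], [0.546, -0.3036, 0.06], [0.4592, -0.3455, 0.06], [0.4428, -0.3103, 0.06]] [[ 0.49409697 -0.30685483  0.06      ]]
spindle 0.58 475 [131. 253.] [[115.0, 248.0], [137.0, 237.0], [147.0, 258.0], [125.0, 269.0]] [[0.4924, 0.3016, 0.1], [0.514, 0.2602, 0.1], [0.4747, 0.2378, 0.1], [0.4533, 0.2787, 0.1]] [[0.48355447 0.26945089 0.1       ]]
[-0.02578741  0.58068761  0.86872641] [ 0.42541303 -0.00143141  0.95476194]
30 rows of [19.135, 25.221, 0.885, 0.0]
```

{"method": "servo_tool", "body": {
  "series": [
    [[24,31.5,1,0],[24,31.5,1,0],[24,31.5,1,0],[24,31.5,1,0],[24,31.5,1,0],[24,31.5,1,0],[24,31.5,1,0],[24,31.5,1,0],[24,31.5,1,0],[24,31.5,1,0]]
  ],
  "claw": -1
}}

```text
t: 2.53
eef_pos: [0.3666, 0.228, 0.2169]
ee_rot: [-3.141, -0.0, -0.422]
force: [1.4, 0.4, 0.5]
width: 0.0877
gripper_force: 0.0
```

{"method": "servo_tool", "body": {
  "series": [
    [[24,31.5,1,0],[24,31.5,1,0],[24,31.5,1,0],[24,31.5,1,0],[24,31.5,1,0],[24,31.5,1,0],[24,31.5,1,0],[24,31.5,1,0],[24,31.5,1,0],[24,31.5,1,0]]
  ]
}}

```text
t: 3.37
eef_pos: [0.4564, -0.1581, 0.207]
ee_rot: [-3.141, -0.001, -0.423]
force: [0.8, 1.6, 0.5]
width: 0.0876
gripper_force: 0.0
```

```bash
python3 - <<'E'
from h import *
s=st()
plan((.495,-.311,.19),-2.69,20)
E
```

```text
{'t': 3.3667, 'q': [0.0749, 0.0529, -0.4283, 0.0001, -1.0884, 1.0731], 'eef_pos': [0.4564, -0.1581, 0.207], 'ee_rot': [-3.141, -0.0012, -0.4228], 'force': [0.8287, 1.5611, 0.517], 'moment': [0.0979, -0.1672, 0.0479], 'width': 0.0876, 'gripper_force': 0.0}
20 rows of [9.708, -1.731, 0.85, 0.113]
```

{"method": "servo_tool", "body": {
  "series": [
    [[9.7,-1.7,0.8,0.113],[9.7,-1.7,0.8,0.113],[9.7,-1.7,0.8,0.113],[9.7,-1.7,0.8,0.113],[9.7,-1.7,0.8,0.113],[9.7,-1.7,0.8,0.113],[9.7,-1.7,0.8,0.113],[9.7,-1.7,0.8,0.113],[9.7,-1.7,0.8,0.113],[9.7,-1.7,0.8,0.113]]
  ]
}}

```text
t: 4.2
eef_pos: [0.5244, -0.2205, 0.1986]
ee_rot: [-3.141, -0.0, -1.558]
force: [-0.1, 0.5, -1.0]
width: 0.0876
gripper_force: 0.0
```

{"method": "servo_tool", "body": {
  "series": [
    [[9.7,-1.7,0.8,0.113],[9.7,-1.7,0.8,0.113],[9.7,-1.7,0.8,0.113],[9.7,-1.7,0.8,0.113],[9.7,-1.7,0.8,0.113],[9.7,-1.7,0.8,0.113],[9.7,-1.7,0.8,0.113],[9.7,-1.7,0.8,0.113],[9.7,-1.7,0.8,0.113],[9.7,-1.7,0.8,0.113]]
  ]
}}

```text
t: 5.03
eef_pos: [0.4947, -0.3093, 0.1905]
ee_rot: [-3.141, 0.0, -2.689]
force: [-0.1, -1.1, 0.8]
width: 0.0874
gripper_force: 0.0
```

```bash
python3 - <<'E'
from h import *
s=st()
c=eyes.calibration('wrist'); save('wrist','w1.png')
print('cam',ray(c,[(280,210)]))
for n in ['scraper']:
    for r in trace('wrist',n)[:1]:
        m=r['mask']; b,p=box(m); print(n,r['conf'],m.sum(),np.round(p).tolist(), np.round(plane(c,p,.06),4).tolist(),np.round(plane(c,[b[0]],.06),4))
E
```

```text
{'t': 5.0333, 'q': [-0.2238, 0.2356, -0.2472, 0.0001, -1.0879, -0.894], 'eef_pos': [0.4947, -0.3093, 0.1905], 'ee_rot': [-3.1415, 0.0, -2.6885], 'force': [-0.0758, -1.1003, 0.7961], 'moment': [0.0196, -0.0919, 0.0204], 'width': 0.0874, 'gripper_force': 0.0}
cam (array([ 0.43521027, -0.33797442,  0.34787368]), array([[ 0.20180266,  0.1027015 , -0.97421227]]))
scraper 0.61 2088 [[259.0, 151.0], [282.0, 151.0], [283.0, 246.0], [261.0, 246.0]] [[0.4522, -0.3504, 0.06], [0.4424, -0.3311, 0.06], [0.5271, -0.288, 0.06], [0.5377, -0.3089, 0.06]] [[ 0.4881 -0.3204  0.06  ]]
```

View pics/w1.png

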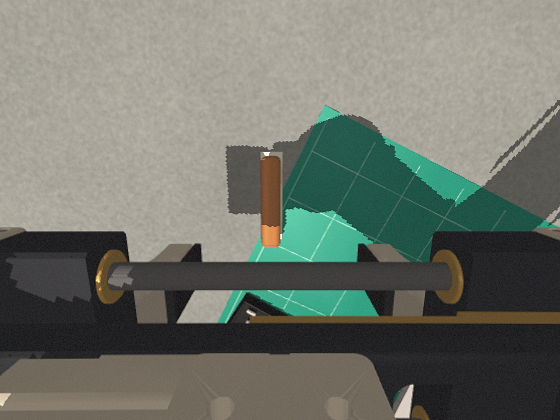

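Wrist view: the wooden grip spans about (261–281, 156–246), parallel to the tool x axis, 7 mm off to one side. I'll correct for that and descend.

{"method": "servo_tool", "body": {
  "series": [
    [[0.7,-0.7,16.5,0],[0.7,-0.7,16.5,0],[0.7,-0.7,16.5,0],[0.7,-0.7,16.5,0],[0.7,-0.7,16.5,0],[0.7,-0.7,16.5,0],[0.7,-0.7,16.5,0],[0.7,-0.7,16.5,0],[0.7,-0.7,16.5,0],[0.7,-0.7,16.5,0]]
  ]
}}

```text
t: 5.97
eef_pos: [0.4923, -0.318, 0.025]
ee_rot: [-3.141, 0.0, -2.679]
force: [1.9, -0.6, -1.0]
width: 0.0877
gripper_force: 0.0
```

{"method": "servo_tool", "body": {
  "series": [
    [[0,0,0,0],[0,0,0,0],[0,0,0,0],[0,0,0,0],[0,0,0,0],[0,0,0,0],[0,0,0,0],[0,0,0,0],[0,0,0,0],[0,0,0,0]]
  ],
  "claw": 1,
  "grip_force": 40
}}

```text
t: 6.8
eef_pos: [0.4917, -0.3182, 0.0256]
ee_rot: [-3.142, 0.0, -2.683]
force: [-0.5, -0.5, 0.3]
width: 0.0262
gripper_force: 0.0
```

{"method": "servo_tool", "body": {
  "series": [
    [[0,0,0,0],[0,0,0,0],[0,0,0,0],[0,0,0,0],[0,0,-10,0],[0,0,-30,0],[0,0,-35,0],[0,0,-35,0],[0,0,-35,0],[0,0,-25,0]]
  ]
}}

```text
t: 7.63
eef_pos: [0.492, -0.3184, 0.1996]
ee_rot: [-3.139, 0.002, -2.682]
force: [0.8, -0.3, -0.7]
width: 0.0201
gripper_force: 40.0
```

```bash
python3 - <<'E'
from h import *
s=st()
plan((.5436,.0465,.19),.12-np.pi,10)
plan((.5436,.0465,.19),.12-np.pi,20)
E
```

```text
{'t': 7.6333, 'q': [-0.2407, 0.231, -0.2315, 0.0006, -1.1055, -0.8713], 'eef_pos': [0.492, -0.3184, 0.1996], 'ee_rot': [-3.1394, 0.0018, -2.6825], 'force': [0.8249, -0.2975, -0.6928], 'moment': [-0.0, -0.3062, 0.0394], 'width': 0.0201, 'gripper_force': 39.9998}
10 rows of [-16.005, 33.396, 0.963, 0.034]
20 rows of [-7.861, 16.766, 0.482, 0.017]
```

{"method": "servo_tool", "body": {
  "series": [
    [[-16,33.4,1,0.034],[-16,33.4,1,0.034],[-16,33.4,1,0.034],[-16,33.4,1,0.034],[-16,33.4,1,0.034],[-16,33.4,1,0.034],[-16,33.4,1,0.034],[-16,33.4,1,0.034],[-16,33.4,1,0.034],[-16,33.4,1,0.034]]
  ]
}}

```text
t: 8.47
eef_pos: [0.543, 0.0486, 0.1863]
ee_rot: [3.141, 0.0, -3.024]
force: [1.1, -0.3, -1.2]
width: 0.0196
gripper_force: 40.0
```

```bash
python3 - <<'E'
from h import *
s=st(); im=save('top','t1.png'); cv2.imwrite('pics/t1c.png',cv2.resize(im[130:290,210:370,::-1],None,fx=3.7,fy=3.7,interpolation=cv2.INTER_CUBIC))
plan((.5436,.0465,.1345),.12-np.pi,10)
E
```

```text
{'t': 8.4667, 'q': [0.4486, 0.1768, -0.3339, -0.0003, -1.0598, -1.9018], 'eef_pos': [0.543, 0.0486, 0.1863], 'ee_rot': [3.1413, 0.0002, -3.0242], 'force': [1.102, -0.257, -1.2234], 'moment': [-0.0923, -0.3633, 0.0254], 'width': 0.0196, 'gripper_force': 39.9977}
10 rows of [0.287, -0.648, 5.152, -0.0]
```

View pics/t1c.png

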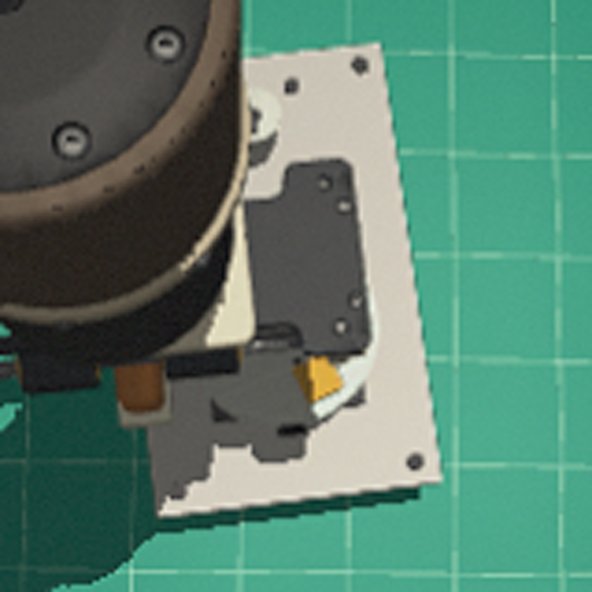

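Crop: the scraper end shows at (140,390), clear of the pulley on its +y side. I'll lower and sweep along tool −y.

{"method": "servo_tool", "body": {
  "series": [
    [[0,0,8,0],[0,0,8,0],[0,0,8,0],[0,0,8,0],[0,0,7,0],[0,0,5,0],[0,0,4,0],[0,0,2.5,0],[0,0,1,0],[0,0,0,0]]
  ]
}}

```text
t: 9.35
eef_pos: [0.5435, 0.0466, 0.134]
ee_rot: [-3.142, -0.0, -3.023]
force: [0.0, 0.2, -0.5]
width: 0.0199
gripper_force: 40.0
```

{"method": "servo_tool", "body": {
  "series": [
    [[0,-6.5,0,0],[0,-6.5,0,0],[0,-6.5,0,0],[0,-6.5,0,0],[0,-6.5,0,0],[0,-6.5,0,0],[0,-6.5,0,0],[0,-6.5,0,0],[0,-6.5,0,0],[0,-6.5,0,0]]
  ]
}}

```text
t: 10.18
eef_pos: [0.5513, -0.0185, 0.1341]
ee_rot: [3.142, 0.0, -3.023]
force: [0.5, 0.3, -0.9]
width: 0.02
gripper_force: 40.0
```

{"method": "servo_tool", "body": {
  "series": [
    [[0,-6.5,0,0],[0,-6.5,0,0],[0,-6.5,0,0],[0,-6.5,0,0],[0,-6.5,0,0],[0,-6.5,0,0],[0,-6.5,0,0],[0,-6.5,0,0],[0,-6.5,0,0],[0,-6.5,0,0]]
  ]
}}

```text
t: 11.02
eef_pos: [0.559, -0.083, 0.134]
ee_rot: [3.142, -0.0, -3.023]
force: [-0.7, -0.6, -1.0]
width: 0.0199
gripper_force: 40.0
```

{"method": "servo_tool", "body": {
  "series": [
    [[0,-3,0,0],[0,0,0,0],[0,0,-12,0],[0,0,-14,0],[0,0,-14,0],[0,0,-14,0],[0,-20,-14,0],[0,-30,0,0],[0,-30,0,0],[0,-20,0,0]]
  ]
}}

```text
t: 11.85
eef_pos: [0.5714, -0.1861, 0.2025]
ee_rot: [-3.141, 0.001, -3.022]
force: [0.9, 0.1, -2.1]
width: 0.0198
gripper_force: 40.0
```

```bash
python3 - <<'E'
from h import *
s=st(); im=save('top','t2.png'); im2=save('scene','s2.png')
a=cv2.resize(im[130:290,210:410,::-1],None,fx=3,fy=3,interpolation=cv2.INTER_CUBIC); b=cv2.resize(im2[150:310,200:350,::-1],None,fx=2,fy=3,interpolation=cv2.INTER_CUBIC)
cv2.imwrite('pics/c2.png',np.hstack([a,b])[:,:800])
for cm in ('top','scene'): print([(round(r['conf'],2),np.round(r['position'],3).tolist()) for r in recognise(cm,'offcut1')])
plan((.492,-.318,.19),-2.682,10)
E
```

```text
{'t': 11.85, 'q': [0.01, 0.2541, -0.1933, 0.0002, -1.1226, -1.4617], 'eef_pos': [0.5714, -0.1861, 0.2025], 'ee_rot': [-3.1414, 0.0008, -3.0224], 'force': [0.8658, 0.148, -2.1437], 'moment': [0.0678, -0.2518, -0.0239], 'width': 0.0198, 'gripper_force': 40.0001}
[]
[(0.51, [0.594, -0.083, 0.069]), (0.39, [0.566, -0.087, 0.074]), (0.29, [0.742, 0.248, 0.047])]
10 rows of [11.225, -10.751, 1.174, -0.034]
```

View pics/c2.png

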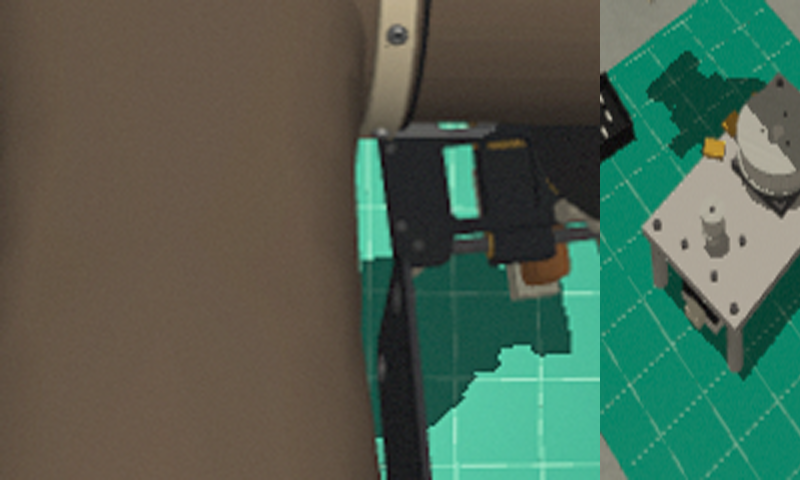

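The scene crop shows the pulley face clear and offcuts on the plate at (713,148). I'll put the scraper back.

{"method": "servo_tool", "body": {
  "series": [
    [[11.2,-10.8,1.2,-0.034],[11.2,-10.8,1.2,-0.034],[11.2,-10.8,1.2,-0.034],[11.2,-10.8,1.2,-0.034],[11.2,-10.8,1.2,-0.034],[11.2,-10.8,1.2,-0.034],[11.2,-10.8,1.2,-0.034],[11.2,-10.8,1.2,-0.034],[11.2,-10.8,1.2,-0.034],[11.2,-10.8,1.2,-0.034]]
  ]
}}

```text
t: 12.88
eef_pos: [0.4925, -0.3176, 0.1902]
ee_rot: [-3.142, 0.0, -2.68]
force: [0.2, 0.2, -0.9]
width: 0.0199
gripper_force: 40.0
```

{"method": "servo_tool", "body": {
  "series": [
    [[0,0,20,0],[0,0,25,0],[0,0,25,0],[0,0,25,0],[0,0,25,0],[0,0,20,0],[0,0,12,0],[0,0,6,0],[0,0,2,0],[0,0,0,0]]
  ]
}}

```text
t: 13.72
eef_pos: [0.493, -0.3176, 0.0302]
ee_rot: [-3.142, -0.0, -2.682]
force: [0.6, 0.8, -0.1]
width: 0.0199
gripper_force: 40.0
```

{"method": "servo_tool", "body": {
  "series": [
    [[0,0,2,0],[0,0,1.5,0],[0,0,1,0],[0,0,0.2,0],[0,0,0,0],[0,0,0,0],[0,0,0,0],[0,0,0,0],[0,0,0,0],[0,0,0,0]]
  ]
}}

```text
t: 14.55
eef_pos: [0.4927, -0.3182, 0.0257]
ee_rot: [-3.141, 0.0, -2.683]
force: [-1.7, 0.6, 2.8]
width: 0.0201
gripper_force: 40.0
```

{"method": "servo_tool", "body": {
  "series": [
    [[0,0,0,0],[0,0,0,0],[0,0,0,0],[0,0,0,0],[0,0,-10,0],[0,0,-20,0],[0,0,-40,0],[0,0,-40,0],[0,0,-40,0],[0,0,-40,0]]
  ],
  "claw": -0.3
}}

```text
t: 15.38
eef_pos: [0.4921, -0.318, 0.2183]
ee_rot: [-3.141, 0.0, -2.683]
force: [1.7, -0.2, -0.7]
width: 0.0568
gripper_force: 0.0
```

```bash
python3 - <<'E'
from h import *
s=st(); save('top','t3.png')
print([(round(r['conf'],2),np.round(r['position'],3).tolist()) for r in recognise('top','scraper')])
m=trace('top','scraper')[0]['mask']; c=eyes.calibration('top'); print(plane(c,box(m)[1],.06))
plan((.485,.272,.24),-2.2,20)
E
```

```text
{'t': 15.3833, 'q': [-0.2401, 0.2186, -0.2032, 0.0002, -1.1485, -0.8718], 'eef_pos': [0.4921, -0.318, 0.2183], 'ee_rot': [-3.1411, 0.0004, -2.6827], 'force': [1.6577, -0.1532, -0.7399], 'moment': [0.021, -0.4081, -0.0127], 'width': 0.0568, 'gripper_force': 0.0}
[]
[[0.49594627 0.31700076 0.06      ]
 [0.51894454 0.27290911 0.06      ]
 [0.47778214 0.24939057 0.06      ]
 [0.45494816 0.29308789 0.06      ]]
20 rows of [-18.581, 23.341, -0.978, -0.024]
```

View pics/t3.png

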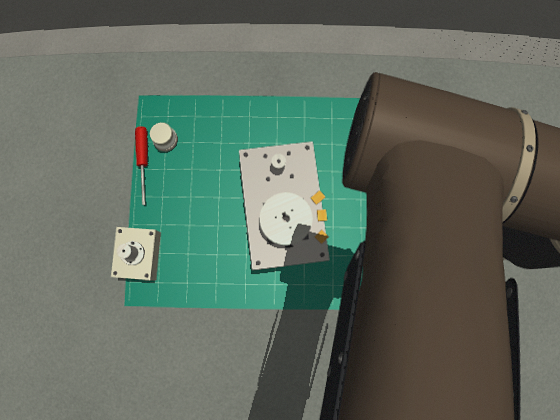

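Top view: pulley face clean (285,218); three offcuts on the plate at (317,198), (322,215) and (322,235). Next I'll take a close look over the pulley on the way to the spindle.

```bash
python3 - <<'E'
from h import *
plan((.5515,-.019,.23),-2.4,10)
E
```

```text
10 rows of [-21.413, 21.893, -0.957, -0.028]
```

{"method": "servo_tool", "body": {
  "series": [
    [[-21.4,21.9,-1,-0.028],[-21.4,21.9,-1,-0.028],[-21.4,21.9,-1,-0.028],[-21.4,21.9,-1,-0.028],[-21.4,21.9,-1,-0.028],[-21.4,21.9,-1,-0.028],[-21.4,21.9,-1,-0.028],[-21.4,21.9,-1,-0.028],[-21.4,21.9,-1,-0.028],[-21.4,21.9,-1,-0.028]]
  ]
}}

```text
t: 16.37
eef_pos: [0.5493, -0.0169, 0.2248]
ee_rot: [3.141, -0.001, -2.401]
force: [0.8, -0.2, -0.7]
width: 0.0573
gripper_force: 0.0
```

{"method": "servo_tool", "body": {
  "series": [
    [[0,0,0,0],[0,0,0,0],[0,0,0,0],[0,0,0,0],[0,0,0,0],[0,0,0,0],[0,0,0,0],[0,0,0,0],[0,0,0,0],[0,0,0,0]]
  ]
}}

```text
t: 17.2
eef_pos: [0.5499, -0.0185, 0.2254]
ee_rot: [3.142, -0.0, -2.403]
force: [0.6, -0.0, -0.4]
width: 0.057
gripper_force: 0.0
```

```bash
python3 - <<'E'
from h import *
s=st(); c=eyes.calibration('wrist'); im=save('wrist','w2.png')
np.savez('w2.npz',im=im,**{k:np.array(v) for k,v in c.items()})
for n in ('pulley','pulley_keyway'):
    print(n,[(round(r['conf'],2),np.round(r['position'],4).tolist()) for r in recognise('wrist',n)])
for r in trace('wrist','pulley')[:1]:
    print(r['conf'],box(r['mask'])[1].tolist())
plan((.485,.272,.235),-2.2,10)
E
```

```text
{'t': 17.2, 'q': [0.3223, 0.1549, -0.2669, 0.0, -1.149, -1.1547], 'eef_pos': [0.5499, -0.0185, 0.2254], 'ee_rot': [3.1416, -0.0, -2.4031], 'force': [0.6291, -0.0241, -0.3703], 'moment': [0.1438, -0.1453, 0.0146], 'width': 0.057, 'gripper_force': 0.0}
pulley [(0.86, [0.5452, -0.021, 0.1097])]
pulley_keyway [(0.58, [0.5484, -0.0232, 0.107]), (0.23, [0.6841, -0.2681, 0.005])]
0.6 [[206.50003051757812, 209.5], [277.5000305175781, 138.5], [349.5000305175781, 210.5], [278.5000305175781, 281.5]]
10 rows of [-17.069, 24.429, -0.963, -0.02]
```

View pics/w2.png

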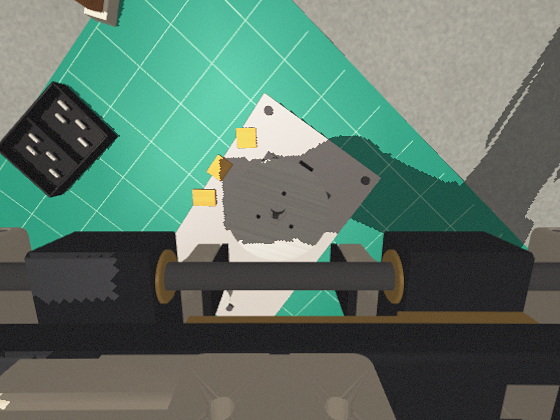

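```bash
python3 - <<'E'
from h import *
im=cv2.imread('pics/w2.png')[130:270,205:375]
g=cv2.resize(im,None,fx=4,fy=4,interpolation=cv2.INTER_CUBIC); g=np.clip(g.astype(float)*1.8,0,255).astype(np.uint8)
cv2.imwrite('pics/w2c.png',g)
E
```

```text
(no output)
```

View pics/w2c.png

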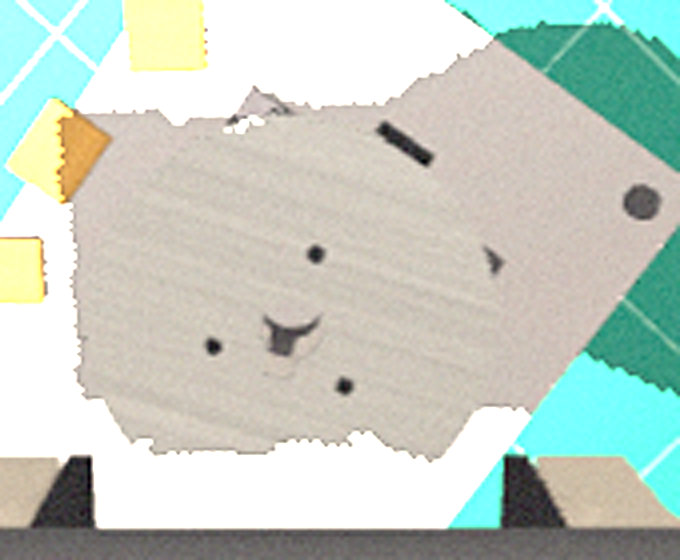

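```bash
python3 - <<'E'
from h import *
d=np.load('w2.npz'); c={k:d[k] for k in ('mtx','k1','rvec','tvec')}
px=np.array([(316,254),(213,346),(344,386),(275,377),(265,320),(320,320),(291,331)])/4+[205,130]
P=plane(c,px-.4,.108)[:,:2]; ctr=P[:3].mean(0); print('ctr',ctr)
for p in P: v=p-ctr; print(np.round(p,4),round(np.hypot(*v)*1e3,1),round(np.degrees(np.arctan2(v[1],v[0])),1))
# full-res top-camera from first frame for holes/plate yaw
t=cv2.imread('pics/t0.png'); ct=eyes.calibration('top')
b=plane(ct,[(245,155),(307,147)],.066); print(b)
E
```

```text
ctr [ 0.55044977 -0.01929562]
[ 0.5332 -0.0271] 19.0 -155.6
[ 0.5659 -0.0303] 19.0 -35.3
[ 5.522e-01 -5.000e-04] 18.9 84.6
[ 0.5617 -0.0142] 12.3 24.2
[ 0.5529 -0.0254] 6.5 -67.9
[ 0.5442 -0.0157] 7.2 150.6
[ 0.5508 -0.019 ] 0.4 42.4
[[ 0.68438867  0.06266028  0.066     ]
 [ 0.70298138 -0.06125189  0.066     ]]
```

Holes form an exact 120° pattern, so the bore centre is (0.5504, −0.0193) and the keyway yaw is about 24.5° (0.428 rad). On to the spindle.

{"method": "servo_tool", "body": {
  "series": [
    [[-17,24.4,-1,-0.02],[-17,24.4,-1,-0.02],[-17,24.4,-1,-0.02],[-17,24.4,-1,-0.02],[-17,24.4,-1,-0.02],[-17,24.4,-1,-0.02],[-17,24.4,-1,-0.02],[-17,24.4,-1,-0.02],[-17,24.4,-1,-0.02],[-17,24.4,-1,-0.02]]
  ]
}}

```text
t: 18.23
eef_pos: [0.4845, 0.2729, 0.2355]
ee_rot: [-3.142, 0.0, -2.202]
force: [0.2, 0.7, -0.0]
width: 0.0567
gripper_force: 0.0
```

{"method": "servo_tool", "body": {
  "series": [
    [[0,0,0,0],[0,0,0,0],[0,0,0,0],[0,0,0,0],[0,0,0,0],[0,0,0,0],[0,0,0,0],[0,0,0,0],[0,0,0,0],[0,0,0,0]]
  ],
  "claw": -0.5
}}

```text
t: 19.07
eef_pos: [0.4852, 0.2712, 0.2354]
ee_rot: [-3.142, 0.0, -2.203]
force: [0.6, -0.6, -0.1]
width: 0.066
gripper_force: 0.0
```

```bash
python3 - <<'E'
from h import *
s=st(); c=eyes.calibration('wrist'); im=save('wrist','w3.png')
np.savez('w3.npz',im=im,**{k:np.array(v) for k,v in c.items()})
for n in ('spindle_flange','spindle_grip'):
    print(n,[(round(r['conf'],2),np.round(r['position'],4).tolist()) for r in recognise('wrist',n)])
g=cv2.resize(im[110:280,170:370,::-1],None,fx=3.5,fy=3.5,interpolation=cv2.INTER_CUBIC); cv2.imwrite('pics/w3c.png',g)
E
```

```text
{'t': 19.0667, 'q': [0.8621, 0.1573, -0.2404, 0.0, -1.1731, -1.4943], 'eef_pos': [0.4852, 0.2712, 0.2354], 'ee_rot': [-3.1416, 0.0, -2.203], 'force': [0.6322, -0.5602, -0.117], 'moment': [0.1017, -0.0951, -0.005], 'width': 0.066, 'gripper_force': 0.0}
spindle_flange [(0.94, [0.4763, 0.2771, 0.0595])]
spindle_grip [(0.6, [0.4825, 0.2776, 0.0743])]
```

View pics/w3c.png

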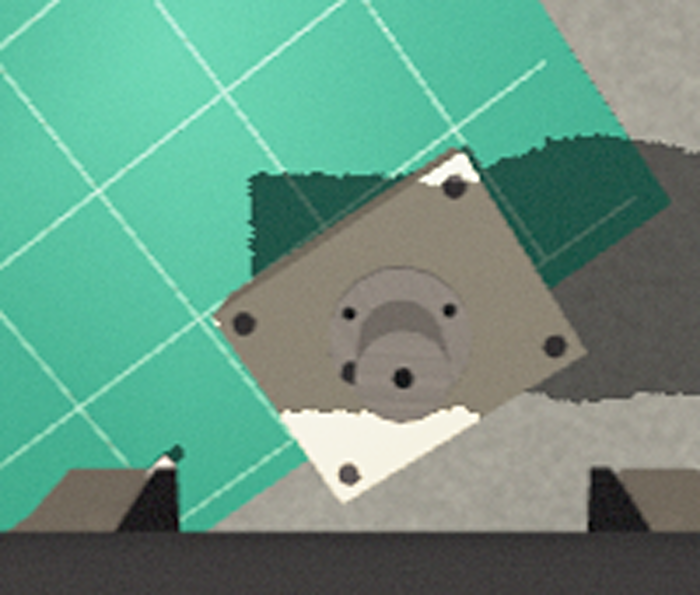

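```bash
python3 - <<'E'
from h import *
d=np.load('w3.npz'); c={k:d[k] for k in ('mtx','k1','rvec','tvec')}
f=lambda q:np.array(q)/3.5+[170,110]-.4
n=plane(c,f([(403,378)]),.106)[0,:2]; print('axis from neck top',n)
fl=plane(c,f([(329,338),(471,338),(400,266)]),.056)[:,:2]; print('flange sides mid',fl[:2].mean(0),np.hypot(*(fl[0]-fl[1])), 'top',fl[2])
h=plane(c,f([(349,313),(449,310)]),.056)[:,:2]
pin=plane(c,f([(350,373)]),.060)[0,:2]
for p in [*h,pin]:
    v=p-n; print(p,np.hypot(*v)*1e3,np.degrees(np.arctan2(v[1],v[0])))
hc=plane(c,f([(244,324),(454,187),(555,346),(348,475)]),.048); print('holder ctr',hc.mean(0),hc)
E
```

```text
axis from neck top [0.48508659 0.28203278]
flange sides mid [0.48472145 0.28149654] 0.046887503049431865 top [0.4706765  0.26214372]
[0.49329576 0.26481188] 19.077470664449883 -64.51294042153141
[0.46623482 0.28338526] 18.900225272477247 175.89647201832832
[0.50445622 0.28056359] 19.425273182161806 -4.337594243225736
holder ctr [0.48526501 0.28220826 0.048     ] [[0.52520686 0.24805013 0.048     ]
 [0.44183887 0.25261847 0.048     ]
 [0.44492201 0.31625269 0.048     ]
 [0.52909231 0.31191177 0.048     ]]
```

Crop: neck-top dot (403,378), flange holes (349,313) and (449,310), pin (350,373). That gives the axis at (0.4851, 0.2820) and the key yaw at −4.3°, so the spindle needs about +28.8° in world (tool turn −0.502). Grasping.

{"method": "servo_tool", "body": {
  "series": [
    [[-3,2.1,10,0],[-3,2.1,15,0],[-2.7,2.2,20,0],[0,0,25,0],[0,0,25,0],[0,0,25,0],[0,0,20,0],[0,0,15,0],[0,0,8,0],[0,0,4,0]]
  ]
}}

```text
t: 20.05
eef_pos: [0.4844, 0.2817, 0.0666]
ee_rot: [3.141, -0.003, -2.203]
force: [0.3, 0.0, -0.3]
width: 0.0658
gripper_force: 0.0
```

{"method": "servo_tool", "body": {
  "series": [
    [[0,0,0,0],[0,0,0,0],[0,0,0,0],[0,0,0,0],[0,0,0,0],[0,0,0,0],[0,0,0,0],[0,0,0,0],[0,0,0,0],[0,0,0,0]]
  ],
  "claw": 1,
  "grip_force": 55
}}

```text
t: 20.88
eef_pos: [0.4853, 0.2823, 0.0689]
ee_rot: [-3.141, 0.001, -2.203]
force: [-1.2, -0.5, 5.6]
width: 0.0272
gripper_force: 55.0
```

```bash
python3 - <<'E'
from h import *
s=st(); z=s['eef_pos'][2]
print('offset of axis in tool mm',(np.array([.4851,.2820])-s['eef_pos'][:2])*1e3)
E
```

```text
{'t': 20.8833, 'q': [0.8757, 0.3273, -0.4392, 0.0003, -0.8036, -1.5077], 'eef_pos': [0.4853, 0.2823, 0.0689], 'ee_rot': [-3.1414, 0.0007, -2.2027], 'force': [-1.1833, -0.4834, 5.6044], 'moment': [-0.1519, 0.2823, -0.0407], 'width': 0.0272, 'gripper_force': 55.0016}
offset of axis in tool mm [-0.21372927 -0.34487655]
```

{"method": "servo_tool", "body": {
  "series": [
    [[0,0,-4,0],[0,0,-8,0],[0,0,-14,0],[0,0,-18,0],[0,0,-18,0],[0,0,-18,0],[0,0,-18,0],[0,0,-18,0],[0,0,-14,0],[0,0,-4,0]]
  ]
}}

```text
t: 21.72
eef_pos: [0.4859, 0.2828, 0.2053]
ee_rot: [-3.141, 0.004, -2.203]
force: [0.8, 0.8, -0.5]
width: 0.0269
gripper_force: 55.0
```

```bash
python3 - <<'E'
from h import *
st(); plan((.5504,-.0193,.2),-1.701,20); plan((.5504,-.0193,.2),-1.701,10)
E
```

```text
{'t': 21.7167, 'q': [0.8757, 0.1872, -0.2749, 0.0006, -1.105, -1.5077], 'eef_pos': [0.4859, 0.2828, 0.2053], 'ee_rot': [-3.1408, 0.0036, -2.2025], 'force': [0.7521, 0.762, -0.455], 'moment': [0.147, -0.188, 0.0333], 'width': 0.0269, 'gripper_force': 54.9998}
20 rows of [12.848, -8.864, 0.263, -0.025]
10 rows of [25.469, -18.048, 0.526, -0.05]
```

{"method": "servo_tool", "body": {
  "series": [
    [[12.8,-8.9,0,-0.025],[12.8,-8.9,0,-0.025],[12.8,-8.9,0,-0.025],[12.8,-8.9,0,-0.025],[12.8,-8.9,0,-0.025],[12.8,-8.9,0,-0.025],[12.8,-8.9,0,-0.025],[12.8,-8.9,0,-0.025],[12.8,-8.9,0,-0.025],[12.8,-8.9,0,-0.025]]
  ]
}}

```text
t: 22.55
eef_pos: [0.4982, 0.1264, 0.2018]
ee_rot: [3.141, -0.001, -1.952]
force: [-0.0, 0.9, -1.2]
width: 0.0276
gripper_force: 55.0
```

{"method": "servo_tool", "body": {
  "series": [
    [[12.8,-8.9,0,-0.025],[12.8,-8.9,0,-0.025],[12.8,-8.9,0,-0.025],[12.8,-8.9,0,-0.025],[12.8,-8.9,0,-0.025],[12.8,-8.9,0,-0.025],[12.8,-8.9,0,-0.025],[12.8,-8.9,0,-0.025],[12.8,-8.9,0,-0.025],[12.8,-8.9,0,-0.025]]
  ]
}}

```text
t: 23.38
eef_pos: [0.55, -0.0202, 0.2017]
ee_rot: [3.14, -0.0, -1.702]
force: [0.2, 0.2, -1.5]
width: 0.0269
gripper_force: 55.0
```

```bash
python3 - <<'E'
from h import *
st(); c=eyes.calibration('wrist'); im=save('wrist','w4.png')
im2=save('scene','s4.png'); st()
a=cv2.resize(im[:,:,::-1],(480,360)); b=cv2.resize(im2[120:240,230:336,::-1],(318,360),interpolation=cv2.INTER_CUBIC)
cv2.imwrite('pics/c4.png',np.hstack([a,b]))
plan((.5504,-.0193,.170),-1.701,10)
E
```

```text
{'t': 23.3833, 'q': [0.319, 0.1735, -0.3003, -0.0005, -1.0981, -0.4497], 'eef_pos': [0.55, -0.0202, 0.2017], 'ee_rot': [3.1404, -0.0001, -1.7018], 'force': [0.2256, 0.1902, -1.4549], 'moment': [0.0805, -0.1043, -0.0146], 'width': 0.0269, 'gripper_force': 55.0005}
{'t': 23.4833, 'q': [0.3177, 0.1745, -0.2997, -0.0, -1.0981, -0.4507], 'eef_pos': [0.5504, -0.0209, 0.2015], 'ee_rot': [3.1402, -0.0007, -1.7039], 'force': [-0.6155, 0.2952, -1.2635], 'moment': [0.1222, -0.023, 0.0346], 'width': 0.027, 'gripper_force': 54.9988}
10 rows of [-0.16, 0.021, 3.149, -0.0]
```

View pics/c4.png

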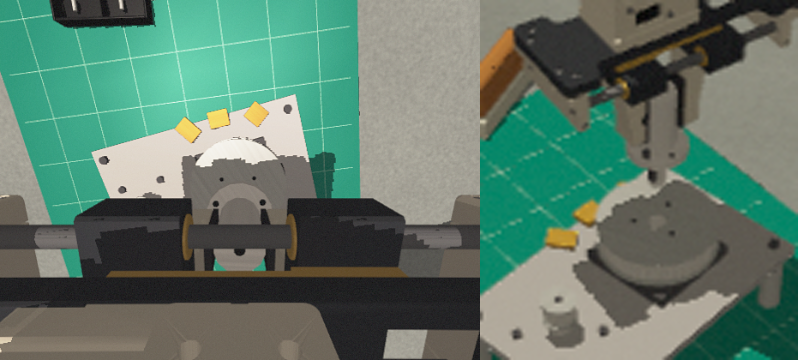

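Views show the spindle held upright over the clean pulley, its nose above the bore. I'll correct by 1.6 mm and enter the nose.

{"method": "servo_tool", "body": {
  "series": [
    [[-0.8,0,5,0],[-0.8,0,8,0],[0,0,8,0],[0,0,6,0],[0,0,4,0],[0,0,3,0],[0,0,3,0],[0,0,2,0],[0,0,2,0],[0,0,2,0]]
  ]
}}

```text
t: 24.32
eef_pos: [0.5513, -0.0181, 0.1601]
ee_rot: [-3.14, -0.0, -1.702]
force: [1.7, -2.6, 1.6]
width: 0.0271
gripper_force: 55.0
```

```bash
python3 - <<'E'
from h import *
st()
E
```

```text
{'t': 24.3167, 'q': [0.3231, 0.2101, -0.3576, 0.0013, -1.0017, -0.4553], 'eef_pos': [0.5513, -0.0181, 0.1601], 'ee_rot': [-3.1399, -0.0004, -1.7023], 'force': [1.6619, -2.6396, 1.6078], 'moment': [-1.2394, -0.5799, -0.0519], 'width': 0.0271, 'gripper_force': 55.0002}
```

{"method": "servo_tool", "body": {
  "series": [
    [[0.5,0,0,0],[0.5,0,0,0],[0,0,1,0],[0,0,1,0],[0,0,1,0],[0,0,1,0],[0,0,0,0],[0,0,0,0],[0,0,0,0],[0,0,0,0]]
  ]
}}

```text
t: 25.15
eef_pos: [0.5507, -0.0188, 0.1555]
ee_rot: [-3.141, 0.0, -1.703]
force: [3.4, -3.4, -0.5]
width: 0.0272
gripper_force: 55.0
```

```bash
python3 - <<'E'
from h import *
st()
E
```

```text
{'t': 25.15, 'q': [0.3215, 0.2143, -0.3634, 0.0002, -0.9925, -0.4536], 'eef_pos': [0.5507, -0.0188, 0.1555], 'ee_rot': [-3.141, 0.0001, -1.7028], 'force': [3.4426, -3.3592, -0.5419], 'moment': [-1.1305, -1.7095, 0.0046], 'width': 0.0272, 'gripper_force': 55.0034}
```

{"method": "servo_tool", "body": {
  "series": [
    [[0.5,-0.5,0,0],[0,0,1,0],[0,0,1,0],[0,0,1,0],[0,0,1,0],[0,0,0.5,0],[0,0,0,0],[0,0,0,0],[0,0,0,0],[0,0,0,0]]
  ]
}}

```text
t: 25.98
eef_pos: [0.5507, -0.0193, 0.1507]
ee_rot: [3.141, 0.0, -1.703]
force: [2.3, 0.6, -2.2]
width: 0.0273
gripper_force: 55.0
```

```bash
python3 - <<'E'
from h import *
st()
E
```

```text
{'t': 25.9833, 'q': [0.3203, 0.2196, -0.3685, -0.0002, -0.9829, -0.4523], 'eef_pos': [0.5507, -0.0193, 0.1507], 'ee_rot': [3.1413, 0.0001, -1.7029], 'force': [2.2842, 0.5567, -2.1623], 'moment': [-0.1792, -1.2008, -0.0007], 'width': 0.0273, 'gripper_force': 55.0002}
```

{"method": "servo_tool", "body": {
  "series": [
    [[0,-0.4,1,0],[0,0,1,0],[0,0,1,0],[0,0,1,0],[0,0,1,0],[0,0,1,0],[0,0,0,0],[0,0,0,0],[0,0,0,0],[0,0,0,0]]
  ]
}}

```text
t: 26.82
eef_pos: [0.5511, -0.0194, 0.1448]
ee_rot: [3.141, -0.0, -1.703]
force: [0.0, 0.2, -1.3]
width: 0.0272
gripper_force: 55.0
```

```bash
python3 - <<'E'
from h import *
st()
E
```

```text
{'t': 26.8167, 'q': [0.3199, 0.226, -0.3752, -0.0001, -0.9698, -0.4519], 'eef_pos': [0.5511, -0.0194, 0.1448], 'ee_rot': [3.1413, -0.0001, -1.7028], 'force': [0.0069, 0.2065, -1.3333], 'moment': [0.0244, -0.0604, -0.0165], 'width': 0.0272, 'gripper_force': 54.9996}
```

Key is in the slot with no resistance. Continuing home.

{"method": "servo_tool", "body": {
  "series": [
    [[0,0,2,0],[0,0,2,0],[0,0,2,0],[0,0,2,0],[0,0,2,0],[0,0,2,0],[0,0,1,0],[0,0,1,0],[0,0,1,0],[0,0,0,0]]
  ]
}}

```text
t: 27.65
eef_pos: [0.5512, -0.0194, 0.1297]
ee_rot: [3.141, -0.0, -1.703]
force: [0.2, -0.2, -2.5]
width: 0.027
gripper_force: 55.0
```

{"method": "servo_tool", "body": {
  "series": [
    [[0,0,0.5,0],[0,0,0.5,0],[0,0,0.5,0],[0,0,0.5,0],[0,0,0,0],[0,0,0,0],[0,0,0,0],[0,0,0,0],[0,0,0,0],[0,0,0,0]]
  ]
}}

```text
t: 28.48
eef_pos: [0.5514, -0.0194, 0.1289]
ee_rot: [-3.141, 0.0, -1.702]
force: [-4.0, 1.1, 5.9]
width: 0.0266
gripper_force: 55.0
```

```bash
python3 - <<'E'
from h import *
st()
E
```

```text
{'t': 28.4833, 'q': [0.32, 0.2424, -0.3951, 0.0004, -0.9326, -0.4519], 'eef_pos': [0.5514, -0.0194, 0.1289], 'ee_rot': [-3.1408, 0.0, -1.7025], 'force': [-4.0267, 1.1219, 5.9318], 'moment': [0.439, 1.2488, -0.0188], 'width': 0.0266, 'gripper_force': 55.0022}
```

{"method": "servo_tool", "body": {
  "series": [
    [[0,0.4,0.5,0],[0,0,0.5,0],[0,0,0.5,0],[0,0,0.5,0],[0,0,0.5,0],[0,0,0.5,0],[0,0,0,0],[0,0,0,0],[0,0,0,0],[0,0,0,0]]
  ],
  "grip_force": 60
}}

```text
t: 29.32
eef_pos: [0.5514, -0.0194, 0.1288]
ee_rot: [-3.139, -0.0, -1.701]
force: [-12.2, 2.9, 30.0]
width: 0.0272
gripper_force: 60.0
```

```bash
python3 - <<'E'
from h import *
st(); im=save('wrist','w5.png'); im2=save('scene','s5.png'); im3=save('top','t5.png')
b=cv2.resize(im2[120:240,180:340,::-1],(480,360),interpolation=cv2.INTER_CUBIC); t=cv2.resize(im3[80:300,370:480,::-1],(180,360))
cv2.imwrite('pics/c5.png',np.hstack([b,t]))
for n in('scraper',): print([(round(r['conf'],2),np.round(r['position'],3).tolist()) for r in recognise('top',n)])
E
```

```text
{'t': 29.3167, 'q': [0.3207, 0.2414, -0.3973, 0.0016, -0.9295, -0.4523], 'eef_pos': [0.5514, -0.0194, 0.1288], 'ee_rot': [-3.1387, -0.0, -1.7015], 'force': [-12.218, 2.9203, 30.0017], 'moment': [1.2443, 4.7055, -0.027], 'width': 0.0272, 'gripper_force': 60.0346}
[(0.92, [0.492, -0.31, 0.049])]
```

View pics/c5.png

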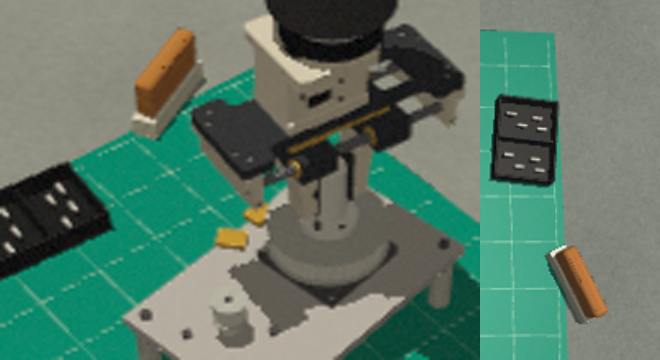

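The spindle is seated flush at 30 N, and the scraper stands on the bench. I'll relieve the side load a little.

{"method": "servo_tool", "body": {
  "series": [
    [[0,0.3,0,0],[0,0.3,0,0],[0,0.3,0,0],[0,0,0,0],[0,0,0,0],[0,0,0,0],[0,0,0,0],[0,0,0,0],[0,0,0,0],[0,0,0,0]]
  ]
}}

```text
t: 30.35
eef_pos: [0.5514, -0.0194, 0.1288]
ee_rot: [-3.137, 0.0, -1.701]
force: [-8.1, 1.3, 26.9]
width: 0.0273
gripper_force: 60.0
```

{"method": "servo_tool", "body": {
  "series": [
    [[0,0,0,0],[0,0,0,0],[0,0,0,0],[0,0,0,0],[0,0,0,0],[0,0,0,0],[0,0,0,0],[0,0,0,0],[0,0,0,0],[0,0,0,0]]
  ]
}}

```text
t: 31.18
eef_pos: [0.5514, -0.0194, 0.1288]
ee_rot: [-3.137, 0.0, -1.701]
force: [-7.6, 2.0, 26.6]
width: 0.0269
gripper_force: 60.0
```

Steady, seated and pressed at about 27 N.

```bash
python3 -c "
from h import *
print(ticket.job_done())"
```

```text
the job is handed in; nothing more can be done
None
```

I swept the pulley face clean, returned the scraper to the bench and seated the spindle keyed and flush; it is still gripped at 60 N and pressed down at about 27 N, handed in after about 31 s.

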